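Set up the greenhouse backdrop stand and hold its frame upright

ROBOT

A 6-joint arm with a two-finger parallel gripper is mounted at the origin on the work surface. World frame = base frame: x ahead of the robot, y to its left, z up, the work surface at z = 0. Lengths are in m, angles in rad, forces in N, time in s.
With the tool pointing down it reaches from about 0.4 to 0.825 m from the base axis. Payload 7 kg.
Tool frame: the origin (TCP) lies on the centre line of the jaws, within the pads' length; the fingertips stand 22 mm ahead of it and the grasp point (between the pads) lies 3 mm ahead of it (arm.tcp_to_tips is the distance from the TCP to the fingertips, in m); z points along the fingers, y is the line along which they close (so a half turn about z gives the same grasp; the last joint's range is limited). The gripper opens to 88 mm and grips with 3 to 60 N. Pads are 19 mm wide; open, the fingers measure 130 mm over their backs; the gripper's body (78 mm by 193 mm) begins 47 mm behind the grasp point.
Start: joints at [-0.864, 0.359, 0.012, 0, -1.224, -0.288], TCP at [0.274, -0.617, 0.249] pointing down, gripper open.
Joint ranges: [-3.07, 3.07], [-1.43, 2.12], [-1.02, 1.25], [-3.03, 1.67], [-3.05, -0], [-3.03, 3.03]. Speed limits (rad/s): [2.39, 2.39, 3.01, 3.14, 3.14, 3.14].

INTERFACE

Orientations are given as [roll, pitch, yaw] about the fixed x, y, z axes, in that order (R = Rz(yaw) Ry(pitch) Rx(roll)).
In Python, from station import arm gives the robot as it stands.
- The arm moves only by the tool jog_arm, never from a script. Its argument "targets" is a list of rows, each an object of numbers: "dx", "dy", "dz": the shift along the tool's x, y, z in mm; "rx", "ry", "rz": the turn, a rotation vector about the tool's x, y, z in rad; "gripper": the closure, from 0 (fully open) to 1 (shut). In form: [{"dx": .., "dy": .., "dz": .., "rx": .., "ry": .., "rz": .., "gripper": ..}, ...]. A call has exactly 8 rows; each row is the pose to reach, as a shift and turn from the pose commanded when the call began, along the tool's axes at that moment; what a row does not reach only later rows make up. A row lasts 1/12 s, in which the tool goes at most 41.7 mm and 7.16 degrees, less where a joint would pass 70% of its speed; a pose out of reach is approached as far as the arm can. A call with a gripper value outside its range is refused whole. The fingers move at their own pace and stop on an object; "force" is the grip in N (left out, the last holds). Time passes only in rows, so rows that repeat a pose let the fingers close, or fill a call up. It gives the time, the measured TCP pose, the force, the opening and the grip force at its end, in the units of the state.
- arm.get_state(): the state, without advancing time (a new reading comes with each control period).
- arm.grab_frame(name): name is "scene" or "top"; returns a dict with "frame" (420x560x3 uint8, red, green, blue), "z_map" (420x560 float32, m along the optical axis (not along the pixel's ray), 0 where there is no reading), "fx", "fy", "cx", "cy" (pixels), "view" (4x4, takes a point from world to camera coordinates). Camera axes: x right, y down, z forward; pixel columns grow to the right and rows downward; lengths in m; the calibration is good to about 2 mm. A picture is of the moment at which its call begins.
- arm.job_done(): hands the job in; it is judged then, once.
The state is a dict: "t": time; "q": joint angles; "qd": joint speeds; "joint_efforts": joint torques, N m; "eef_pos": TCP position; "ee_rot": TCP orientation; "force": force on the tool from outside, world axes, zero at the start; "moment": the same for the moment, N m; "width": finger opening in m; "gripper_force": force on a finger pad.
Only numpy, scipy, OpenCV 4.12 (cv2) and the standard library are available. Lean on these libraries where they do the work, as an engineer would, in place of code of your own. Each camera call takes 0.05 s, during which the arm holds its last target. There are 200 camera calls.

TASK

Get the plant-photo backdrop stand ready: lift the red keeper up and off the stowed yellow leg and leave it in the white tray, then flip the yellow leg over its centre until its foot is down on the bench. After that bring the tipped backdrop frame upright with the gripper, and finish while still holding it upright there (a colleague will tighten the hub; let go and it tips again). Leave the potted plants and the amber bottle standing where they are.

Things in the scene. Friction and masses are not known exactly. Their poses are not given: they have to be found in the camera images.
- stand: Fixed grey foot of the backdrop stand: plate 100 (its x) x 290 (its y) x 12 mm, yawed up to 0.4 rad. Origin: centre of the underside, on the bench. Frame hinge: along its y axis, at its x = 0, 40 mm above the bench. Leg hinge: parallel, at its x = 0, y = +115 mm, 35 mm above the bench. A grey tower with prongs stands by the leg on the -x side (see point prongs).
- prongs (a point): Point midway between two fixed prongs, level with their tops, 140 mm above the bench; axes as the stand's, at its x = -44, y = +115 mm. The keeper hangs on the prongs: each 68 mm long (x), 12 mm wide, 10 mm thick, their inner faces 30 mm apart, open towards +x so that the leg swings out. A fixed stub (x -18 to -4 mm from here, 12 mm wide) rises 16 mm above them.
- frame: Tipping backdrop frame: two aluminium uprights, grey panel 116 x 135 mm between them, round top bar. Origin on its hinge axis at the stand's x = y = 0; z runs up the uprights (vertical when upright), y along the hinge. Starts fully tipped, 0.45 rad towards the stand's +x (away from the robot); weight and a hub spring always pull it that way (about 2 to 4 N at the top bar). About 0.45 kg.
- frame_bar (a point): Middle of the frame's round top bar, on its axis: 18 mm in diameter, 160 mm long along the frame's y, 230 mm from the hinge axis, at the frame's y = -55 mm. The uprights meet it 65 mm either side of here; the panel's top edge lies 57 mm below it. Gripped across from above, the bar can turn between the pads. It can go 0.2 rad past upright.
- leg (a joint): Angle of the yellow leg (kickstand) about its hinge, rad: 0 stowed (leaning 0.3 rad past vertical to the stand's -x, held by its weight), 0.30 straight up (dead centre), 2.06 foot down on the bench on the stand's +x side. Past centre it falls down by itself. About 0.2 kg, turns easily, under 2 N at the end.
- leg_tip (a point): Centre of the free end of the yellow leg, 145 mm from its hinge. Round bar 12 mm in diameter, with a black rubber cap 18 mm in diameter on its last 20 mm. Stowed, the end is 174 mm above the bench and 34 mm above the prongs.
- keeper_bar (a point): Centre of the top bar of the loose red keeper (about 60 g): a flat link, outside 62 (its x) x 46 mm, inside 46 x 30, 10 high, with an arch over it. The bar is 62 mm long along the keeper's x, 10 wide, 12 high, its centre 58 mm above the underside. At the start the link hangs on the prongs round leg and stub, its x within 0.1 rad of the stand's; raised straight up 40 mm it is free.
- tray: Fixed white open tray, 190 mm (its x) by 150 mm (its y) outside, walls 22 mm high and 4 mm thick, floor about 4 mm thick; origin at the centre of its underside. To the left or to the right of the stand.
- pot_a: Spider plant in a square black pot, 90 mm wide and 95 mm high; bystander, on the other side of the stand from the tray. Origin: centre of the underside. The leaves may be brushed.
- pot_b: Spider plant in a square black pot, 100 mm wide and 110 mm high; bystander. Origin: centre of the underside.
- bottle: Amber bottle with black cap, 56 mm in diameter, 120 mm high; bystander. Origin: centre of the underside.
Things that resemble listed ones, but are neither listed nor needed, are in the scene too. Of the things like the part that bears keeper_bar, leave any that is pink; of the rest the larger one is meant.

How it is judged:
On the way, in this order (a step that is already met when the one before it is completed fails the run):
1. the red keeper is off the leg and left in the white tray (x of keeper_bar in the frame of tray between -0.085 and 0.085 m and y of keeper_bar in the frame of tray between -0.065 and 0.065 m and height (world z) of keeper_bar below 0.085 m and contact force between keeper and the fingers below 0.1 N and contact force between keeper and tray above 0.1 N), for 0.2 s.
2. the yellow leg is down, foot on the bench (value of joint leg above 1.98 rad), for 0.2 s.
3. the gripper holds the frame upright (angle between frame's own z axis and vertical below 0.08 rad and angular speed of frame below 0.15 rad/s and contact force between frame and the fingers above 0.5 N), for 0.2 s.
At the end, for the whole second after the job is handed in: Keeper let go in the tray (bar centre within 85 and 65 mm of its centre along its sides, below 85 mm), at rest; leg down (over 1.98 rad); frame within 0.08 rad of upright, still (under 0.15 rad/s), fingers pressing on it by over 0.5 N: the program ends while holding it (all of step 1 and all of step 3 and linear speed of keeper below 0.03 m/s and value of joint leg above 1.98 rad); the arm keeps its last pose, push and grip.
It fails at once if a potted plant or the amber bottle is pushed more than 30 mm (distance of any of pot_a, pot_b, bottle from where it was at the start of the episode above 0.03 m).
It fails at once if a plant or the bottle is knocked over (angle between any of pot_a, pot_b, bottle's own z axis and vertical above 0.5 rad).
It also fails if it takes over 67 s, if anything falls off the work surface, if the arm or the gripper's body presses on something with over 40 N, if the wrist force passes 120 N, or if a joint passes its speed limit or range.

## Working session

There is one attempt and no reset: what is moved stays moved. The work goes in short steps, Python scripts to look and compute and a tool call to move; the robot and the scene stay as the last step left them, time stands still between calls to the robot, and variables do not carry over. Pictures are saved under pics/ and viewed, at most 10 in all, crops included, and the job is handed in when it is done.

Besides the shell and the picture viewer there is one more tool, called in YAML: its name, and indented under it one key for each argument. jog_arm: Moves the arm, as the interface text tells. Its arguments: {"type":"object","properties":{"targets":{"type":"array","items":{"type":"object","properties":{"dx":{"type":"number"},"dy":{"type":"number"},"dz":{"type":"number"},"rx":{"type":"number"},"ry":{"type":"number"},"rz":{"type":"number"},"gripper":{"type":"number"}}}},"force":{"type":"number"}},"required":["targets"]}

```bash
mkdir -p pics; cat > h.py <<'E'
from station import arm
import numpy as np, cv2
from scipy.spatial.transform import Rotation as R
def grab(n):
    f=arm.grab_frame(n); z=f["z_map"]; v,u=np.mgrid[:420,:560]
    P=np.stack([(u-f["cx"])/f["fx"]*z,(v-f["cy"])/f["fy"]*z,z],-1)
    V=np.array(f["view"]); W=(P-V[:3,3])@V[:3,:3]
    W[z==0]=np.nan
    return f,W
def save(n,img): cv2.imwrite("pics/"+n,cv2.cvtColor(img,cv2.COLOR_RGB2BGR))
E
python3 - <<'E'
from h import *
for n in("scene","top"):
    f,W=grab(n); save(n+"1.png",f["frame"]); np.savez(n+"1.npz",W=W,I=f["frame"])
    print(n,np.round(np.linalg.inv(f["view"])[:3,:],3).tolist())
print(arm.get_state())
E
```

```text
scene [[-0.013, 0.738, -0.675, 1.159], [1.0, 0.001, -0.018, -0.002], [-0.013, -0.675, -0.738, 0.88]]
top [[-0.022, -0.99, 0.142, 0.385], [-1.0, 0.021, -0.007, -0.0], [0.003, -0.142, -0.99, 1.124]]
{'t': 0.1, 'q': array([-8.63910503e-01,  3.59304315e-01,  1.11729609e-02, -3.37304185e-04,
       -1.22412695e+00, -2.88080589e-01]), 'qd': array([ 0.00078899,  0.00114309,  0.0010713 , -0.0003587 , -0.00032707,
        0.00117419]), 'joint_efforts': array([-1.53710178e-03, -5.84163988e+01,  2.93750471e+01,  7.01545134e+00,
        1.01337489e-02, -4.21805601e-05]), 'eef_pos': array([ 0.27430913, -0.61630114,  0.24772805]), 'ee_rot': array([ 3.14010082e+00, -1.11368633e-04, -2.72290217e+00]), 'force': array([0.42294518, 0.02686295, 0.17084186]), 'moment': array([-0.0051996 , -0.01308249,  0.02588554]), 'gripper_force': 0.0, 'width': 0.08770691153525759}
```

View pics/scene1.png

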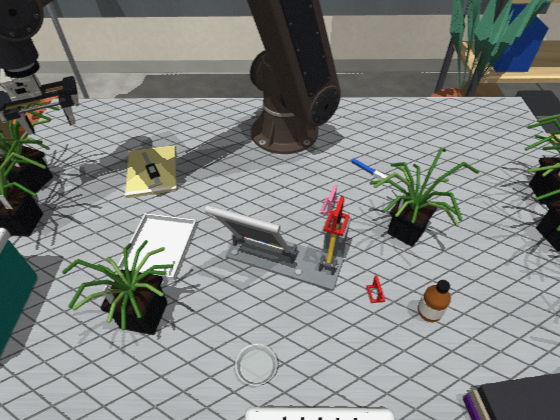

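View pics/top1.png

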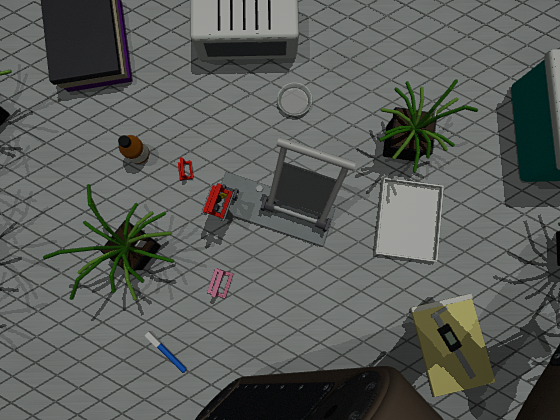

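The stand's red keeper shows at scene (337,215) / top (217,200). A small red one lies on the bench at scene (376,290) / top (185,169), and a pink one at scene (330,200) / top (220,283). I choose the one on the prongs, which is the larger red one. The tray is at top (408,220), the frame bar runs top (280,143)-(352,165), and pots are at top (410,130) and (125,250), with the bottle at (130,148).

```bash
python3 - <<'E'
from h import *
def st(m,W,t):
    p=W[m]; p=p[~np.isnan(p[:,0])]; print(t,len(p),"med",np.round(np.median(p,0),3),"p5",np.round(np.percentile(p,5,0),3),"p95",np.round(np.percentile(p,95,0),3)); return p
def ax(p):
    r=cv2.minAreaRect((p[:,:2]*1000).astype(np.float32)); print("  rect",np.round(r[0],1),np.round(r[1],1),round(r[2],1))
for n,boxk,boxs in(("top",(195,170,245,230),None),("scene",(315,190,360,250),None)):
    d=np.load(n+"1.npz"); W=d["W"]; I=d["I"].astype(int); r,g,b=I[...,0],I[...,1],I[...,2]
    v,u=np.mgrid[:420,:560]; x0,y0,x1,y1=boxk; B=(u>x0)&(u<x1)&(v>y0)&(v<y1)
    red=(r>110)&(g<70)&(b<70)
    p=st(red&B,W,n+" keeper"); 
    p2=st(red&B&(W[...,2]>p[:,2].max()-.01),W,"  keeper top"); ax(p2)
    for z in np.arange(.13,.23,.01): print(round(z,2),((p[:,2]>z)&(p[:,2]<z+.01)).sum(),end="; ")
    ye=(r>100)&(g>80)&(b<60)&B; st(ye,W,"yellow")
    if n=="top":
        B=(u>365)&(u<450)&(v>170)&(v<270); p=st(B&(r>150)&(W[...,2]<.035),W,"tray"); ax(p)
        B=(u>265)&(u<365)&(v>130)&(v<180)&(W[...,2]>.18);p=st(B,W,"bar");ax(p)
    h=W[...,2]
    B=((u>195)&(u<345)&(v>150)&(v<260)) if n=="top" else ((u>210)&(u<350)&(v>190)&(v<295))
    p=st(B&(h>.008)&(h<.015),W,"plate");ax(p)
    if n=="top":
        for t,(a,c,e,f_) in dict(potA=(365,75,480,180),potB=(45,185,175,300),bott=(112,128,155,168)).items():
            B=(u>a)&(u<e)&(v>c)&(v<f_)&(h>.03)&(h<.13); p=st(B,W,t)
d=np.load("top1.npz")["I"]; e=np.load("scene1.npz")["I"]
a=cv2.resize(d[155:255,180:280],(400,400)); b=cv2.resize(e[180:280,290:390],(400,400)); save("crop1.png",np.hstack([a,b]))
E
```

```text
top keeper 357 med [0.535 0.122 0.152] p5 [0.507 0.098 0.148] p95 [0.562 0.146 0.206]
  keeper top 136 med [0.536 0.122 0.204] p5 [0.509 0.111 0.201] p95 [0.561 0.132 0.207]
  rect [535.5 121.6] [ 9.7 60.8] 69.9
0.13 0; 0.14 110; 0.15 111; 0.16 0; 0.17 0; 0.18 0; 0.19 0; 0.2 136; 0.21 0; 0.22 0; yellow 3 med [0.559 0.113 0.112] p5 [0.557 0.111 0.111] p95 [0.559 0.115 0.114]
tray 3927 med [ 0.495 -0.336  0.004] p5 [ 0.418 -0.398  0.001] p95 [ 0.577 -0.269  0.021]
  rect [ 501.7 -333.7] [149.1 189.4] 80.8
bar 1297 med [ 0.601 -0.075  0.25 ] p5 [ 0.573 -0.148  0.185] p95 [ 0.633 -0.016  0.257]
  rect [597.4 -81.3] [159.5  48.6] 70.6
plate 2667 med [0.524 0.016 0.012] p5 [ 0.464 -0.114  0.009] p95 [0.608 0.107 0.014]
  rect [530.9   1.5] [289.7 111.4] 70.1
potA 1200 med [ 0.68  -0.314  0.11 ] p5 [ 0.651 -0.369  0.042] p95 [ 0.744 -0.279  0.114]
potB 1001 med [0.442 0.322 0.096] p5 [0.401 0.282 0.048] p95 [0.487 0.371 0.125]
bott 593 med [0.676 0.329 0.083] p5 [0.658 0.312 0.039] p95 [0.701 0.353 0.121]
scene keeper 374 med [0.551 0.116 0.153] p5 [0.511 0.096 0.144] p95 [0.568 0.143 0.207]
  keeper top 93 med [0.54  0.12  0.206] p5 [0.513 0.11  0.203] p95 [0.565 0.131 0.208]
  rect [537.1 121.5] [ 9.7 64.1] 69.5
0.13 4; 0.14 48; 0.15 177; 0.16 12; 0.17 12; 0.18 9; 0.19 12; 0.2 92; 0.21 0; 0.22 0; yellow 86 med [0.56  0.114 0.106] p5 [0.526 0.109 0.065] p95 [0.566 0.121 0.148]
plate 2085 med [0.551 0.027 0.013] p5 [ 0.496 -0.118  0.01 ] p95 [0.611 0.128 0.015]
  rect [445.7  33.2] [289.8 298.8] 70.2
```

View pics/crop1.png

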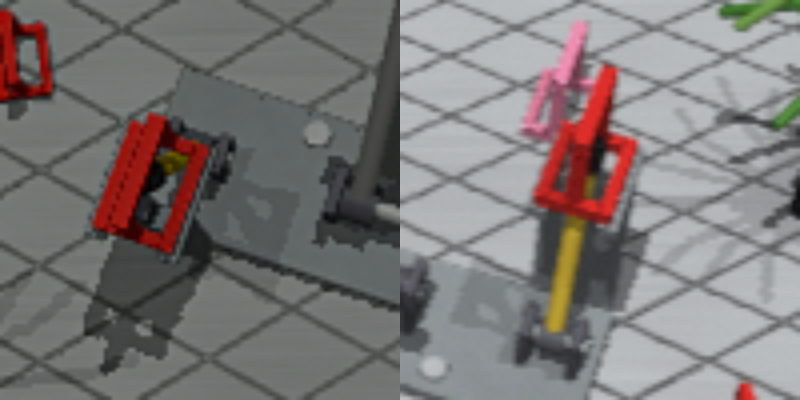

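The crop confirms it: the red link hangs round the yellow leg (left panel about (150,180), right panel about (590,150)). The bar top measures z = 0.205 and 61 mm long, as it should. The stand's yaw is about -0.348. Next I compute the waypoints.

```bash
cat >> h.py <<'E'
def rel(p0,r0,p1,r1):
    A=R.from_euler("xyz",r0);B=R.from_euler("xyz",r1)
    return np.round(1000*A.inv().apply(np.subtract(p1,p0)),1),np.round((A.inv()*B).as_rotvec(),3)
def plan(*wps):
    s=arm.get_state(); p,r=s["eef_pos"],s["ee_rot"]
    for w in wps:
        q,t=w[:3],(w[3:] if len(w)==6 else (np.pi,0,w[3])); print(w,*rel(p,r,q,t)); p,r=q,t
E
python3 -c "
from h import *
plan((.38,-.36,.36,-1.92),(.45,-.10,.36,-1.13),(.536,.1216,.30,-.348),(.536,.1216,.206,-.348))"
```

```text
(0.38, -0.36, 0.36, -1.92) [-200.8  191.4 -112. ] [ 0.001  0.    -0.803]
(0.45, -0.1, 0.36, -1.13) [-268.3   23.2    0. ] [ 0.    0.   -0.79]
(0.536, 0.1216, 0.3, -0.348) [-163.7 -172.3   60. ] [-0.     0.    -0.782]
(0.536, 0.1216, 0.206, -0.348) [ 0. -0. 94.] [0. 0. 0.]
```

jog_arm:
  targets:
    - {"dx": -50, "dy": 48, "dz": -28, "rz": -0.2, "gripper": 0}
    - {"dx": -100, "dy": 96, "dz": -56, "rz": -0.4, "gripper": 0}
    - {"dx": -200, "dy": 191, "dz": -112, "rz": -0.8, "gripper": 0}
    - {"dx": -200, "dy": 191, "dz": -112, "rz": -0.8, "gripper": 0}
    - {"dx": -200, "dy": 191, "dz": -112, "rz": -0.8, "gripper": 0}
    - {"dx": -200, "dy": 191, "dz": -112, "rz": -0.8, "gripper": 0}
    - {"dx": -200, "dy": 191, "dz": -112, "rz": -0.8, "gripper": 0}
    - {"dx": -200, "dy": 191, "dz": -112, "rz": -0.8, "gripper": 0}

```text
invalid input at $.targets[0]: expected keys dx, dy, dz, rx, ry, rz, gripper
```

jog_arm:
  targets:
    - {"dx": -268, "dy": 23, "dz": 0, "rz": -0.79, "gripper": 0}
    - {"dx": -268, "dy": 23, "dz": 0, "rz": -0.79, "gripper": 0}
    - {"dx": -268, "dy": 23, "dz": 0, "rz": -0.79, "gripper": 0}
    - {"dx": -268, "dy": 23, "dz": 0, "rz": -0.79, "gripper": 0}
    - {"dx": -268, "dy": 23, "dz": 0, "rz": -0.79, "gripper": 0}
    - {"dx": -268, "dy": 23, "dz": 0, "rz": -0.79, "gripper": 0}
    - {"dx": -268, "dy": 23, "dz": 0, "rz": -0.79, "gripper": 0}
    - {"dx": -268, "dy": 23, "dz": 0, "rz": -0.79, "gripper": 0}

```text
invalid input at $.targets[0]: expected keys dx, dy, dz, rx, ry, rz, gripper
```

jog_arm:
  targets:
    - {"dx": -164, "dy": -172, "dz": 60, "rz": -0.78, "gripper": 0}
    - {"dx": -164, "dy": -172, "dz": 60, "rz": -0.78, "gripper": 0}
    - {"dx": -164, "dy": -172, "dz": 60, "rz": -0.78, "gripper": 0}
    - {"dx": -164, "dy": -172, "dz": 60, "rz": -0.78, "gripper": 0}
    - {"dx": -164, "dy": -172, "dz": 60, "rz": -0.78, "gripper": 0}
    - {"dx": -164, "dy": -172, "dz": 60, "rz": -0.78, "gripper": 0}
    - {"dx": -164, "dy": -172, "dz": 60, "rz": -0.78, "gripper": 0}
    - {"dx": -164, "dy": -172, "dz": 60, "rz": -0.78, "gripper": 0}

```text
invalid input at $.targets[0]: expected keys dx, dy, dz, rx, ry, rz, gripper
```

```bash
python3 -c "
from h import *
s=arm.get_state();print(s['t'],s['eef_pos'],s['ee_rot'],s['q'],s['force'])
plan((.536,.1216,.206,-.348))"
```

```text
0.1 [ 0.27430913 -0.61630114  0.24772805] [ 3.14010082e+00 -1.11368633e-04 -2.72290217e+00] [-8.63910503e-01  3.59304315e-01  1.11729609e-02 -3.37304185e-04
 -1.22412695e+00 -2.88080589e-01] [0.42294518 0.02686295 0.17084186]
(0.536, 0.1216, 0.206, -0.348) [-539.1  567.7   42.5] [ 1.000e-03  2.000e-03 -2.375e+00]
```

All seven keys are required, so I'll resend.

jog_arm:
  targets:
    - {"dx": -50, "dy": 48, "dz": -28, "rx": 0, "ry": 0, "rz": -0.2, "gripper": 0}
    - {"dx": -100, "dy": 96, "dz": -56, "rx": 0, "ry": 0, "rz": -0.4, "gripper": 0}
    - {"dx": -200, "dy": 191, "dz": -112, "rx": 0, "ry": 0, "rz": -0.8, "gripper": 0}
    - {"dx": -200, "dy": 191, "dz": -112, "rx": 0, "ry": 0, "rz": -0.8, "gripper": 0}
    - {"dx": -200, "dy": 191, "dz": -112, "rx": 0, "ry": 0, "rz": -0.8, "gripper": 0}
    - {"dx": -200, "dy": 191, "dz": -112, "rx": 0, "ry": 0, "rz": -0.8, "gripper": 0}
    - {"dx": -200, "dy": 191, "dz": -112, "rx": 0, "ry": 0, "rz": -0.8, "gripper": 0}
    - {"dx": -200, "dy": 191, "dz": -112, "rx": 0, "ry": 0, "rz": -0.8, "gripper": 0}

```text
t: 0.77
eef_pos: [0.3814, -0.3575, 0.3638]
ee_rot: [-3.137, -0.0, -1.916]
force: [0.7, -0.3, 0.5]
width: 0.0876
gripper_force: 0.0
```

jog_arm:
  targets:
    - {"dx": -268, "dy": 23, "dz": 0, "rx": 0, "ry": 0, "rz": -0.79, "gripper": 0}
    - {"dx": -268, "dy": 23, "dz": 0, "rx": 0, "ry": 0, "rz": -0.79, "gripper": 0}
    - {"dx": -268, "dy": 23, "dz": 0, "rx": 0, "ry": 0, "rz": -0.79, "gripper": 0}
    - {"dx": -268, "dy": 23, "dz": 0, "rx": 0, "ry": 0, "rz": -0.79, "gripper": 0}
    - {"dx": -268, "dy": 23, "dz": 0, "rx": 0, "ry": 0, "rz": -0.79, "gripper": 0}
    - {"dx": -268, "dy": 23, "dz": 0, "rx": 0, "ry": 0, "rz": -0.79, "gripper": 0}
    - {"dx": -268, "dy": 23, "dz": 0, "rx": 0, "ry": 0, "rz": -0.79, "gripper": 0}
    - {"dx": -268, "dy": 23, "dz": 0, "rx": 0, "ry": 0, "rz": -0.79, "gripper": 0}

```text
t: 1.43
eef_pos: [0.451, -0.0982, 0.3602]
ee_rot: [-3.141, 0.001, -1.127]
force: [-0.1, -0.3, -0.1]
width: 0.0877
gripper_force: 0.0
```

```bash
python3 -c "
from h import *
s=arm.get_state();print(s['t'],s['eef_pos'],s['ee_rot'],s['q'],s['force'])
plan((.536,.1216,.3,-.348),(.536,.1216,.206,-.348))"
```

```text
1.4333 [ 0.45100512 -0.09820617  0.36019489] [-3.14149885e+00  6.56193641e-04 -1.12652814e+00] [ 2.13568346e-01 -6.00934262e-02 -2.39991503e-01 -6.71080500e-04
 -1.39095702e+00  2.30819871e-01] [-0.12291766 -0.25967524 -0.11079709]
(0.536, 0.1216, 0.3, -0.348) [-161.9 -171.2   60.3] [-0.     0.001 -0.779]
(0.536, 0.1216, 0.206, -0.348) [ 0. -0. 94.] [0. 0. 0.]
```

jog_arm:
  targets:
    - {"dx": -162, "dy": -171, "dz": 60, "rx": 0, "ry": 0, "rz": -0.78, "gripper": 0}
    - {"dx": -162, "dy": -171, "dz": 60, "rx": 0, "ry": 0, "rz": -0.78, "gripper": 0}
    - {"dx": -162, "dy": -171, "dz": 60, "rx": 0, "ry": 0, "rz": -0.78, "gripper": 0}
    - {"dx": -162, "dy": -171, "dz": 60, "rx": 0, "ry": 0, "rz": -0.78, "gripper": 0}
    - {"dx": -162, "dy": -171, "dz": 60, "rx": 0, "ry": 0, "rz": -0.78, "gripper": 0}
    - {"dx": -162, "dy": -171, "dz": 60, "rx": 0, "ry": 0, "rz": -0.78, "gripper": 0}
    - {"dx": -162, "dy": -171, "dz": 60, "rx": 0, "ry": 0, "rz": -0.78, "gripper": 0}
    - {"dx": -162, "dy": -171, "dz": 60, "rx": 0, "ry": 0, "rz": -0.78, "gripper": 0}

```text
t: 2.1
eef_pos: [0.5365, 0.1188, 0.2987]
ee_rot: [3.139, 0.002, -0.35]
force: [-0.4, -0.5, 0.1]
width: 0.0879
gripper_force: 0.0
```

jog_arm:
  targets:
    - {"dx": 0, "dy": 0, "dz": 15, "rx": 0, "ry": 0, "rz": 0, "gripper": 0}
    - {"dx": 0, "dy": 0, "dz": 30, "rx": 0, "ry": 0, "rz": 0, "gripper": 0}
    - {"dx": 0, "dy": 0, "dz": 45, "rx": 0, "ry": 0, "rz": 0, "gripper": 0}
    - {"dx": 0, "dy": 0, "dz": 60, "rx": 0, "ry": 0, "rz": 0, "gripper": 0}
    - {"dx": 0, "dy": 0, "dz": 75, "rx": 0, "ry": 0, "rz": 0, "gripper": 0}
    - {"dx": 0, "dy": 0, "dz": 88, "rx": 0, "ry": 0, "rz": 0, "gripper": 0}
    - {"dx": 0, "dy": 0, "dz": 94, "rx": 0, "ry": 0, "rz": 0, "gripper": 0}
    - {"dx": 0, "dy": 0, "dz": 94, "rx": 0, "ry": 0, "rz": 0, "gripper": 0}

```text
t: 2.77
eef_pos: [0.5357, 0.1165, 0.2055]
ee_rot: [3.14, 0.002, -0.356]
force: [0.1, -0.3, 0.4]
width: 0.0878
gripper_force: 0.0
```

```bash
python3 - <<'E'
from h import *
plan((.536,.1216,.206,-.348))
f,W=grab("scene"); I=f["frame"]; save("s2.png",cv2.resize(I[120:270,270:420],(600,600)))
E
```

```text
(0.536, 0.1216, 0.206, -0.348) [-1.5 -4.9 -0.5] [ 0.002  0.002 -0.008]
```

View pics/s2.png

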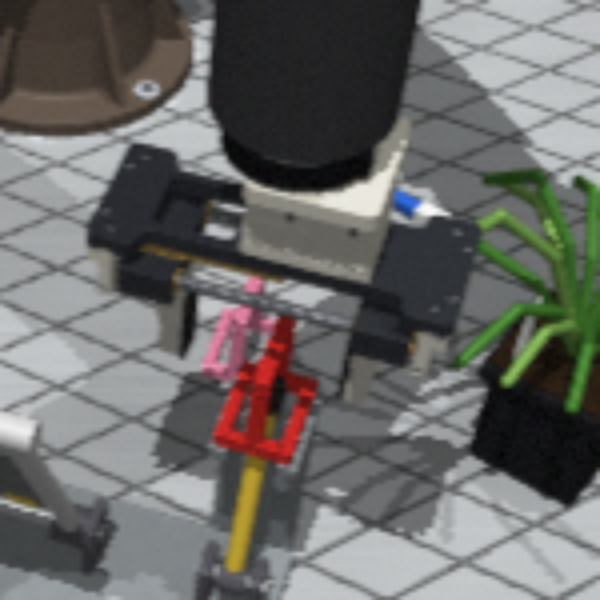

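The fingers straddle the red bar (crop (265,370)), about 5 mm off centre. I'll correct that and close.

jog_arm:
  targets:
    - {"dx": -1, "dy": -5, "dz": 0, "rx": 0, "ry": 0, "rz": 0, "gripper": 0}
    - {"dx": -1, "dy": -5, "dz": 0, "rx": 0, "ry": 0, "rz": 0, "gripper": 0}
    - {"dx": -1, "dy": -5, "dz": 0, "rx": 0, "ry": 0, "rz": 0, "gripper": 1}
    - {"dx": -1, "dy": -5, "dz": 0, "rx": 0, "ry": 0, "rz": 0, "gripper": 1}
    - {"dx": -1, "dy": -5, "dz": 0, "rx": 0, "ry": 0, "rz": 0, "gripper": 1}
    - {"dx": -1, "dy": -5, "dz": 0, "rx": 0, "ry": 0, "rz": 0, "gripper": 1}
    - {"dx": -1, "dy": -5, "dz": 0, "rx": 0, "ry": 0, "rz": 0, "gripper": 1}
    - {"dx": -1, "dy": -5, "dz": 0, "rx": 0, "ry": 0, "rz": 0, "gripper": 1}
  force: 15

```text
t: 3.48
eef_pos: [0.5372, 0.1229, 0.2066]
ee_rot: [-3.142, 0.0, -0.353]
force: [-0.6, -0.1, 0.3]
width: 0.0531
gripper_force: 0.0
```

jog_arm:
  targets:
    - {"dx": 0, "dy": 0, "dz": 0, "rx": 0, "ry": 0, "rz": 0, "gripper": 1}
    - {"dx": 0, "dy": 0, "dz": 0, "rx": 0, "ry": 0, "rz": 0, "gripper": 1}
    - {"dx": 0, "dy": 0, "dz": 0, "rx": 0, "ry": 0, "rz": 0, "gripper": 1}
    - {"dx": 0, "dy": 0, "dz": 0, "rx": 0, "ry": 0, "rz": 0, "gripper": 1}
    - {"dx": 0, "dy": 0, "dz": -3, "rx": 0, "ry": 0, "rz": 0, "gripper": 1}
    - {"dx": 0, "dy": 0, "dz": -6, "rx": 0, "ry": 0, "rz": 0, "gripper": 1}
    - {"dx": 0, "dy": 0, "dz": -10, "rx": 0, "ry": 0, "rz": 0, "gripper": 1}
    - {"dx": 0, "dy": 0, "dz": -15, "rx": 0, "ry": 0, "rz": 0, "gripper": 1}

```text
t: 4.15
eef_pos: [0.5372, 0.1229, 0.2219]
ee_rot: [3.141, 0.0, -0.353]
force: [0.5, -0.2, 0.1]
width: 0.0102
gripper_force: 15.0
```

jog_arm:
  targets:
    - {"dx": 0, "dy": 0, "dz": -15, "rx": 0, "ry": 0, "rz": 0, "gripper": 1}
    - {"dx": 0, "dy": 0, "dz": -30, "rx": 0, "ry": 0, "rz": 0, "gripper": 1}
    - {"dx": 0, "dy": 0, "dz": -45, "rx": 0, "ry": 0, "rz": 0, "gripper": 1}
    - {"dx": 0, "dy": 0, "dz": -65, "rx": 0, "ry": 0, "rz": 0, "gripper": 1}
    - {"dx": 0, "dy": 0, "dz": -90, "rx": 0, "ry": 0, "rz": 0, "gripper": 1}
    - {"dx": 0, "dy": 0, "dz": -115, "rx": 0, "ry": 0, "rz": 0, "gripper": 1}
    - {"dx": 0, "dy": 0, "dz": -140, "rx": 0, "ry": 0, "rz": 0, "gripper": 1}
    - {"dx": 0, "dy": 0, "dz": -140, "rx": 0, "ry": 0, "rz": 0, "gripper": 1}

```text
t: 4.82
eef_pos: [0.539, 0.1232, 0.3677]
ee_rot: [-3.136, -0.007, -0.352]
force: [-0.7, 0.2, 0.3]
width: 0.01
gripper_force: 15.0
```

```bash
python3 - <<'E'
from h import *
print(arm.get_state()['width'])
plan((.46,-.12,.37,-.35),(.502,-.334,.25,-.16),(.502,-.334,.08,-.16))
f,W=grab("scene"); I=f["frame"]; save("s3.png",cv2.resize(I[80:280,220:420],(600,600)))
E
```

```text
0.01004090913454166
(0.46, -0.12, 0.37, -0.35) [  9.8 255.5  -3.6] [-0.005 -0.007 -0.002]
(0.502, -0.334, 0.25, -0.16) [112.8 186.6 120. ] [ 0.    0.   -0.19]
(0.502, -0.334, 0.08, -0.16) [  0.  -0. 170.] [0. 0. 0.]
```

View pics/s3.png

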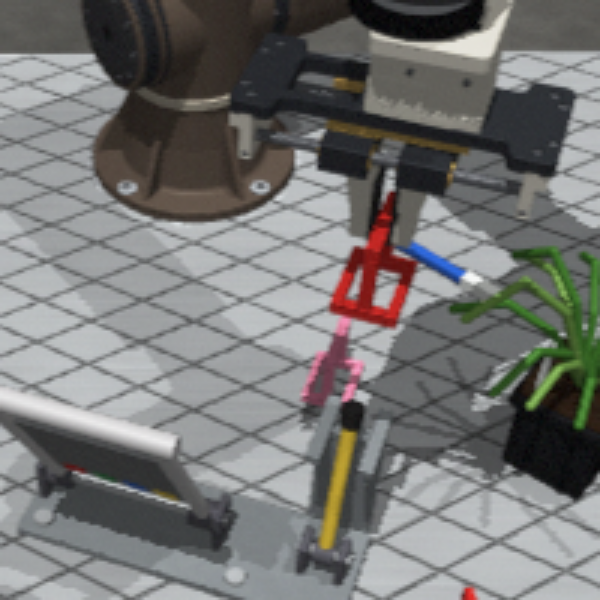

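The keeper is free in the gripper (crop (375,290)) and the leg is still stowed (crop (345,470)). Now to the tray.

jog_arm:
  targets:
    - {"dx": 10, "dy": 32, "dz": -4, "rx": 0, "ry": 0, "rz": 0, "gripper": 1}
    - {"dx": 10, "dy": 64, "dz": -4, "rx": 0, "ry": 0, "rz": 0, "gripper": 1}
    - {"dx": 10, "dy": 100, "dz": -4, "rx": 0, "ry": 0, "rz": 0, "gripper": 1}
    - {"dx": 10, "dy": 140, "dz": -4, "rx": 0, "ry": 0, "rz": 0, "gripper": 1}
    - {"dx": 10, "dy": 180, "dz": -4, "rx": 0, "ry": 0, "rz": 0, "gripper": 1}
    - {"dx": 10, "dy": 215, "dz": -4, "rx": 0, "ry": 0, "rz": 0, "gripper": 1}
    - {"dx": 10, "dy": 240, "dz": -4, "rx": 0, "ry": 0, "rz": 0, "gripper": 1}
    - {"dx": 10, "dy": 256, "dz": -4, "rx": 0, "ry": 0, "rz": 0, "gripper": 1}

```text
t: 5.53
eef_pos: [0.4565, -0.1228, 0.3654]
ee_rot: [3.142, 0.0, -0.354]
force: [-0.7, 0.6, -1.7]
width: 0.0097
gripper_force: 15.0
```

jog_arm:
  targets:
    - {"dx": 14, "dy": 24, "dz": 10, "rx": 0, "ry": 0, "rz": -0.03, "gripper": 1}
    - {"dx": 28, "dy": 48, "dz": 20, "rx": 0, "ry": 0, "rz": -0.06, "gripper": 1}
    - {"dx": 42, "dy": 72, "dz": 30, "rx": 0, "ry": 0, "rz": -0.09, "gripper": 1}
    - {"dx": 60, "dy": 100, "dz": 50, "rx": 0, "ry": 0, "rz": -0.12, "gripper": 1}
    - {"dx": 78, "dy": 130, "dz": 70, "rx": 0, "ry": 0, "rz": -0.15, "gripper": 1}
    - {"dx": 96, "dy": 160, "dz": 90, "rx": 0, "ry": 0, "rz": -0.19, "gripper": 1}
    - {"dx": 113, "dy": 186, "dz": 110, "rx": 0, "ry": 0, "rz": -0.19, "gripper": 1}
    - {"dx": 113, "dy": 186, "dz": 120, "rx": 0, "ry": 0, "rz": -0.19, "gripper": 1}

```text
t: 6.2
eef_pos: [0.4991, -0.3379, 0.2411]
ee_rot: [-3.141, 0.005, -0.166]
force: [0.4, 0.6, -0.6]
width: 0.0095
gripper_force: 15.0
```

```bash
python3 -c "
from h import *
plan((.502,-.334,.075,-.16))"
```

```text
(0.502, -0.334, 0.075, -0.16) [  3.1  -4.3 166.1] [-0.     0.005 -0.006]
```

jog_arm:
  targets:
    - {"dx": 3, "dy": -4, "dz": 25, "rx": 0, "ry": 0, "rz": 0, "gripper": 1}
    - {"dx": 3, "dy": -4, "dz": 55, "rx": 0, "ry": 0, "rz": 0, "gripper": 1}
    - {"dx": 3, "dy": -4, "dz": 85, "rx": 0, "ry": 0, "rz": 0, "gripper": 1}
    - {"dx": 3, "dy": -4, "dz": 115, "rx": 0, "ry": 0, "rz": 0, "gripper": 1}
    - {"dx": 3, "dy": -4, "dz": 140, "rx": 0, "ry": 0, "rz": 0, "gripper": 1}
    - {"dx": 3, "dy": -4, "dz": 155, "rx": 0, "ry": 0, "rz": 0, "gripper": 1}
    - {"dx": 3, "dy": -4, "dz": 163, "rx": 0, "ry": 0, "rz": 0, "gripper": 1}
    - {"dx": 3, "dy": -4, "dz": 166, "rx": 0, "ry": 0, "rz": 0, "gripper": 1}

```text
t: 6.87
eef_pos: [0.5026, -0.3304, 0.0779]
ee_rot: [-3.141, 0.003, -0.163]
force: [-0.9, -0.2, 1.8]
width: 0.0101
gripper_force: 15.0
```

jog_arm:
  targets:
    - {"dx": 0, "dy": 0, "dz": 2, "rx": 0, "ry": 0, "rz": 0, "gripper": 1}
    - {"dx": 0, "dy": 0, "dz": 3, "rx": 0, "ry": 0, "rz": 0, "gripper": 1}
    - {"dx": 0, "dy": 0, "dz": 4, "rx": 0, "ry": 0, "rz": 0, "gripper": 1}
    - {"dx": 0, "dy": 0, "dz": 4, "rx": 0, "ry": 0, "rz": 0, "gripper": 0}
    - {"dx": 0, "dy": 0, "dz": 4, "rx": 0, "ry": 0, "rz": 0, "gripper": 0}
    - {"dx": 0, "dy": 0, "dz": 4, "rx": 0, "ry": 0, "rz": 0, "gripper": 0}
    - {"dx": 0, "dy": 0, "dz": 4, "rx": 0, "ry": 0, "rz": 0, "gripper": 0}
    - {"dx": 0, "dy": 0, "dz": 4, "rx": 0, "ry": 0, "rz": 0, "gripper": 0}

```text
t: 7.53
eef_pos: [0.5038, -0.3309, 0.0758]
ee_rot: [3.142, -0.001, -0.163]
force: [-0.0, 0.4, 0.3]
width: 0.0375
gripper_force: 0.0
```

jog_arm:
  targets:
    - {"dx": 0, "dy": 0, "dz": 0, "rx": 0, "ry": 0, "rz": 0, "gripper": 0}
    - {"dx": 0, "dy": 0, "dz": 0, "rx": 0, "ry": 0, "rz": 0, "gripper": 0}
    - {"dx": 0, "dy": 0, "dz": -15, "rx": 0, "ry": 0, "rz": 0, "gripper": 0}
    - {"dx": 0, "dy": 0, "dz": -40, "rx": 0, "ry": 0, "rz": 0, "gripper": 0}
    - {"dx": 0, "dy": 0, "dz": -80, "rx": 0, "ry": 0, "rz": 0, "gripper": 0}
    - {"dx": 0, "dy": 0, "dz": -120, "rx": 0, "ry": 0, "rz": 0, "gripper": 0}
    - {"dx": 0, "dy": 0, "dz": -160, "rx": 0, "ry": 0, "rz": 0, "gripper": 0}
    - {"dx": 0, "dy": 0, "dz": -200, "rx": 0, "ry": 0, "rz": 0, "gripper": 0}

```text
t: 8.2
eef_pos: [0.5031, -0.3308, 0.2776]
ee_rot: [-3.142, 0.0, -0.163]
force: [1.4, -0.4, -0.7]
width: 0.0863
gripper_force: 0.0
```

```bash
python3 - <<'E'
from h import *
c,s=np.cos(-.348),np.sin(-.348); O=np.array([.537,-.0015])
f,W=grab("scene"); I=f["frame"].astype(int); g,T=grab("top"); J=g["frame"].astype(int)
for n,W,I in(("scene",W,I),("top",T,J)):
    r,gg,b=I[...,0],I[...,1],I[...,2]; d=W[...,:2]-O
    S=np.stack([d@[c,s],d@[-s,c],W[...,2]],-1)
    red=(r>110)&(gg<70)&(b<70)&(W[...,1]<-.2)&(W[...,1]>-.45)&(W[...,2]<.1)
    p=W[red]; print(n,"keeper",len(p),p.max(0).round(3),np.median(p[p[:,2]>p[:,2].max()-.008],0).round(3))
    near=(abs(S[...,0]+30)<80)&(abs(S[...,1]-115)<45)
    y=near&(r>100)&(gg>80)&(b<60); q=S[y]; print("leg",len(q),np.median(q,0).round(3),q[np.argmax(q[:,2])].round(3))
    h=near&(S[...,2]>.158); q=S[h]; print("above .158",len(q),q.min(0).round(3),q.max(0).round(3),np.median(q,0).round(3))
    h=near&(S[...,2]>.13)&(S[...,2]<.146); q=S[h]; print("prongs",len(q),*np.percentile(q,[2,98],axis=0).round(3))
    h=(S[...,2]>.24)&(S[...,2]<.262)&(abs(S[...,0]-100)<30)&(abs(S[...,1]+55)<100); q=S[h]; print("bar",len(q),*np.percentile(q,[2,50,98],axis=0).round(3))
plan((.45,-.12,.33,-.35),(.487,.139,.26,-.348),(.487,.139,.186,-.348))
E
```

```text
scene keeper 226 [ 0.537 -0.305  0.073] [ 0.506 -0.33   0.07 ]
  return _methods._mean(a, axis=axis, dtype=dtype,
  ret = um.true_divide(
Traceback (most recent call last):
ValueError: attempt to get argmax of an empty sequence
```

```bash
python3 - <<'E'
from h import *
c,s=np.cos(-.348),np.sin(-.348); O=np.array([.537,-.0015])
for n in("scene","top"):
    f,W=grab(n); I=f["frame"].astype(int)
    if n=="scene": save("s4.png",f["frame"])
    r,gg,b=I[...,0],I[...,1],I[...,2]; d=W[...,:2]-O
    S=np.stack([d@[c,s],d@[-s,c],W[...,2]],-1)
    near=(abs(S[...,0]+30)<80)&(abs(S[...,1]-115)<45)
    def o(t,m):
        q=S[m]; print(n,t,len(q),*(np.percentile(q,[2,50,98],axis=0).round(3) if len(q) else []))
    o("leg",near&(r>90)&(gg>70)&(b<70)); o("hi",near&(S[...,2]>.158)&(S[...,2]<.21)); o("prongs",near&(S[...,2]>.13)&(S[...,2]<.146))
    o("bar",(S[...,2]>.24)&(S[...,2]<.262)&(abs(S[...,0]-100)<30)&(abs(S[...,1]+55)<100))
plan((.45,-.12,.33,-.35),(.487,.139,.26,-.348),(.487,.139,.186,-.348))
E
```

```text
scene leg 0
scene hi 0
scene prongs 0
scene bar 0
top leg 0
top hi 0
top prongs 0
top bar 0
(0.45, -0.12, 0.33, -0.35) [ -87.4 -199.4  -53.3] [-0.    -0.003  0.187]
(0.487, 0.139, 0.26, -0.348) [ -54.1 -256.    70. ] [ 0.     0.    -0.002]
(0.487, 0.139, 0.186, -0.348) [ 0. -0. 74.] [0. 0. 0.]
```

View pics/s4.png

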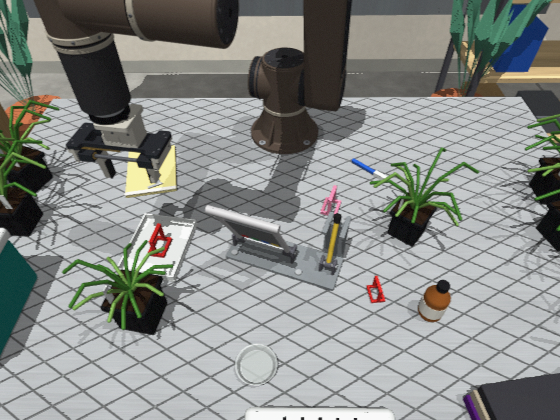

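The keeper stands in the tray (160,240) and the leg is still stowed (335,240). My thresholds mixed mm with m, so I'll fix that.

```bash
cat >> h.py <<'E'
def sf(W,O=(.537,-.0015),a=-.348):
    c,s=np.cos(a),np.sin(a); d=W[...,:2]-np.array(O)
    return 1000*np.stack([d@[c,s],d@[-s,c],W[...,2]],-1)
def ws(x,y,O=(.537,-.0015),a=-.348):
    c,s=np.cos(a),np.sin(a); return O[0]+(c*x-s*y)/1000,O[1]+(s*x+c*y)/1000
E
python3 - <<'E'
from h import *
for n in("scene","top"):
    f,W=grab(n); I=f["frame"].astype(int); r,gg,b=I[...,0],I[...,1],I[...,2]; S=sf(W); x,y,z=S[...,0],S[...,1],S[...,2]
    near=(abs(x+30)<80)&(abs(y-115)<45)
    def o(t,m):
        q=S[m]; print(n,t,len(q),*(np.percentile(q,[2,50,98],axis=0).round() if len(q) else []))
    o("leg",near&(r>90)&(gg>70)&(b<70)); o("hi",near&(z>158)&(z<210)); o("prongs",near&(z>130)&(z<146))
    o("bar",(z>252)&(z<262)&(abs(x-100)<30)&(abs(y+55)<100))
    o("plate",(z>8)&(z<15)&(abs(x)<80)&(abs(y)<170))
E
```

```text
scene leg 218 [-50. 103.  40.] [-18. 116. 100.] [  1. 122. 155.]
scene hi 75 [-48. 109. 160.] [-35. 117. 171.] [-31. 125. 178.]
scene prongs 314 [-76.  90. 131.] [-39. 118. 141.] [-10. 143. 144.]
scene bar 507 [  94. -130.  252.] [103. -52. 256.] [109.  24. 259.]
scene plate 2011 [ -47. -130.    9.] [17. 27. 13.] [ 49. 143.  15.]
top leg 38 [-30. 110.  50.] [-17. 114. 104.] [  0. 122. 145.]
top hi 72 [-57. 108. 159.] [-43. 114. 172.] [-33. 123. 177.]
top prongs 390 [-77.  89. 131.] [-48. 110. 140.] [-13. 142. 144.]
top bar 523 [  91. -117.  252.] [ 98. -46. 255.] [106.  23. 258.]
top plate 2676 [ -50. -137.    8.] [-15.  18.  12.] [ 46. 137.  15.]
```

jog_arm:
  targets:
    - {"dx": -87, "dy": -199, "dz": -53, "rx": 0, "ry": 0, "rz": 0.19, "gripper": 1}
    - {"dx": -87, "dy": -199, "dz": -53, "rx": 0, "ry": 0, "rz": 0.19, "gripper": 1}
    - {"dx": -87, "dy": -199, "dz": -53, "rx": 0, "ry": 0, "rz": 0.19, "gripper": 1}
    - {"dx": -87, "dy": -199, "dz": -53, "rx": 0, "ry": 0, "rz": 0.19, "gripper": 1}
    - {"dx": -87, "dy": -199, "dz": -53, "rx": 0, "ry": 0, "rz": 0.19, "gripper": 1}
    - {"dx": -87, "dy": -199, "dz": -53, "rx": 0, "ry": 0, "rz": 0.19, "gripper": 1}
    - {"dx": -87, "dy": -199, "dz": -53, "rx": 0, "ry": 0, "rz": 0.19, "gripper": 1}
    - {"dx": -87, "dy": -199, "dz": -53, "rx": 0, "ry": 0, "rz": 0.19, "gripper": 1}

```text
t: 9.17
eef_pos: [0.4497, -0.1195, 0.3279]
ee_rot: [3.141, 0.001, -0.35]
force: [-0.1, -0.4, -0.5]
width: 0.0398
gripper_force: 0.0
```

jog_arm:
  targets:
    - {"dx": -54, "dy": -256, "dz": 70, "rx": 0, "ry": 0, "rz": 0, "gripper": 1}
    - {"dx": -54, "dy": -256, "dz": 70, "rx": 0, "ry": 0, "rz": 0, "gripper": 1}
    - {"dx": -54, "dy": -256, "dz": 70, "rx": 0, "ry": 0, "rz": 0, "gripper": 1}
    - {"dx": -54, "dy": -256, "dz": 70, "rx": 0, "ry": 0, "rz": 0, "gripper": 1}
    - {"dx": -54, "dy": -256, "dz": 70, "rx": 0, "ry": 0, "rz": 0, "gripper": 1}
    - {"dx": -54, "dy": -256, "dz": 70, "rx": 0, "ry": 0, "rz": 0, "gripper": 1}
    - {"dx": -54, "dy": -256, "dz": 70, "rx": 0, "ry": 0, "rz": 0, "gripper": 1}
    - {"dx": -54, "dy": -256, "dz": 70, "rx": 0, "ry": 0, "rz": 0, "gripper": 1}

```text
t: 9.83
eef_pos: [0.488, 0.1407, 0.255]
ee_rot: [3.137, 0.003, -0.351]
force: [0.2, -0.3, -0.8]
width: 0.0006
gripper_force: 0.0
```

```bash
python3 -c "
from h import *
plan((*ws(-95,115),.187,-.348),(*ws(25,115),.19,-.348))"
```

```text
(np.float64(0.48691173363126183), np.float64(0.13900325822618612), 0.187, -0.348) [-0.2  1.6 68. ] [ 0.004  0.003 -0.003]
(np.float64(0.5997185291424971), np.float64(0.09808105292776208), 0.19, -0.348) [120.  -0.  -3.] [0. 0. 0.]
```

jog_arm:
  targets:
    - {"dx": 0, "dy": 1.5, "dz": 15, "rx": 0, "ry": 0, "rz": 0, "gripper": 1}
    - {"dx": 0, "dy": 1.5, "dz": 30, "rx": 0, "ry": 0, "rz": 0, "gripper": 1}
    - {"dx": 0, "dy": 1.5, "dz": 45, "rx": 0, "ry": 0, "rz": 0, "gripper": 1}
    - {"dx": 0, "dy": 1.5, "dz": 58, "rx": 0, "ry": 0, "rz": 0, "gripper": 1}
    - {"dx": 0, "dy": 1.5, "dz": 66, "rx": 0, "ry": 0, "rz": 0, "gripper": 1}
    - {"dx": 0, "dy": 1.5, "dz": 68, "rx": 0, "ry": 0, "rz": 0, "gripper": 1}
    - {"dx": 0, "dy": 1.5, "dz": 68, "rx": 0, "ry": 0, "rz": 0, "gripper": 1}
    - {"dx": 0, "dy": 1.5, "dz": 68, "rx": 0, "ry": 0, "rz": 0, "gripper": 1}

```text
t: 10.5
eef_pos: [0.4877, 0.1368, 0.1908]
ee_rot: [3.141, -0.0, -0.353]
force: [-0.1, 0.1, 0.7]
width: 0.0003
gripper_force: 0.0
```

jog_arm:
  targets:
    - {"dx": 10, "dy": 0, "dz": 0, "rx": 0, "ry": 0, "rz": 0, "gripper": 1}
    - {"dx": 20, "dy": 0, "dz": 0, "rx": 0, "ry": 0, "rz": 0, "gripper": 1}
    - {"dx": 30, "dy": 0, "dz": 0, "rx": 0, "ry": 0, "rz": 0, "gripper": 1}
    - {"dx": 40, "dy": 0, "dz": 0, "rx": 0, "ry": 0, "rz": 0, "gripper": 1}
    - {"dx": 50, "dy": 0, "dz": 0, "rx": 0, "ry": 0, "rz": 0, "gripper": 1}
    - {"dx": 60, "dy": 0, "dz": -1, "rx": 0, "ry": 0, "rz": 0, "gripper": 1}
    - {"dx": 70, "dy": 0, "dz": -2, "rx": 0, "ry": 0, "rz": 0, "gripper": 1}
    - {"dx": 80, "dy": 0, "dz": -3, "rx": 0, "ry": 0, "rz": 0, "gripper": 1}

```text
t: 11.17
eef_pos: [0.5634, 0.1089, 0.1935]
ee_rot: [3.141, 0.0, -0.353]
force: [-0.1, 0.4, 0.2]
width: 0.0004
gripper_force: 0.0
```

jog_arm:
  targets:
    - {"dx": 8, "dy": 0, "dz": 0, "rx": 0, "ry": 0, "rz": 0, "gripper": 1}
    - {"dx": 16, "dy": 0, "dz": 0, "rx": 0, "ry": 0, "rz": 0, "gripper": 1}
    - {"dx": 24, "dy": 0, "dz": 0, "rx": 0, "ry": 0, "rz": 0, "gripper": 1}
    - {"dx": 32, "dy": 0, "dz": 0, "rx": 0, "ry": 0, "rz": 0, "gripper": 1}
    - {"dx": 40, "dy": 0, "dz": 0, "rx": 0, "ry": 0, "rz": 0, "gripper": 1}
    - {"dx": 40, "dy": 0, "dz": 0, "rx": 0, "ry": 0, "rz": 0, "gripper": 1}
    - {"dx": 40, "dy": 0, "dz": 0, "rx": 0, "ry": 0, "rz": 0, "gripper": 1}
    - {"dx": 40, "dy": 0, "dz": 0, "rx": 0, "ry": 0, "rz": 0, "gripper": 1}

```text
t: 11.83
eef_pos: [0.5996, 0.0956, 0.1934]
ee_rot: [3.141, 0.0, -0.353]
force: [-0.8, 0.0, 0.6]
width: 0.0004
gripper_force: 0.0
```

```bash
python3 - <<'E'
from h import *
f,W=grab("scene"); save("s5.png",cv2.resize(f["frame"][120:320,200:400],(600,600)))
plan((*ws(-10,60),.36,-1.1),(*ws(103,-55),.32,-1.919),(*ws(101,-55),.25,-1.919))
E
```

```text
(np.float64(0.5480605363566091), np.float64(0.058313581530486276), 0.36, -1.1) [ -35.4   52.8 -166.4] [0.    0.    0.747]
(np.float64(0.6150698220520325), np.float64(-0.08832800749046343), 0.32, -1.919) [161.1   6.8  40. ] [-0.    -0.     0.819]
(np.float64(0.613189708793512), np.float64(-0.0876459707354897), 0.25, -1.919) [ 0.  2. 70.] [0. 0. 0.]
```

View pics/s5.png

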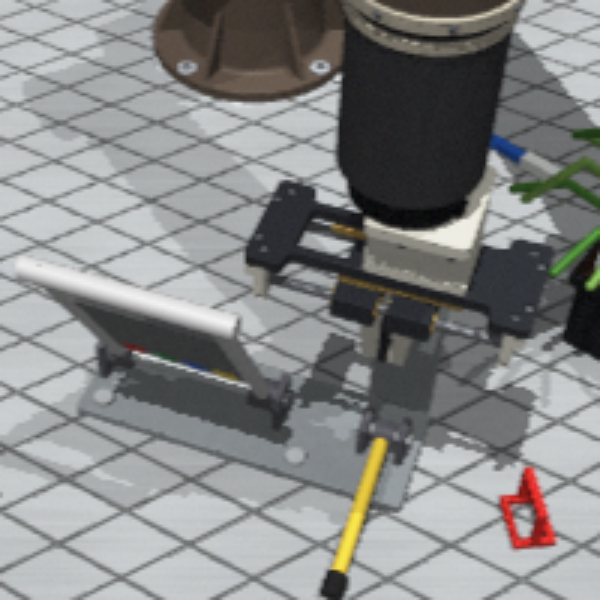

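The leg's foot is down on the bench (crop (335,585)) and the frame is still tipped. Next is the top bar.

jog_arm:
  targets:
    - {"dx": -12, "dy": 0, "dz": -40, "rx": 0, "ry": 0, "rz": 0, "gripper": 0}
    - {"dx": -24, "dy": 0, "dz": -80, "rx": 0, "ry": 0, "rz": 0, "gripper": 0}
    - {"dx": -35, "dy": 10, "dz": -115, "rx": 0, "ry": 0, "rz": 0.1, "gripper": 0}
    - {"dx": -35, "dy": 30, "dz": -150, "rx": 0, "ry": 0, "rz": 0.2, "gripper": 0}
    - {"dx": -35, "dy": 53, "dz": -166, "rx": 0, "ry": 0, "rz": 0.35, "gripper": 0}
    - {"dx": -35, "dy": 53, "dz": -166, "rx": 0, "ry": 0, "rz": 0.5, "gripper": 0}
    - {"dx": -35, "dy": 53, "dz": -166, "rx": 0, "ry": 0, "rz": 0.62, "gripper": 0}
    - {"dx": -35, "dy": 53, "dz": -166, "rx": 0, "ry": 0, "rz": 0.75, "gripper": 0}

```text
t: 12.55
eef_pos: [0.5481, 0.0578, 0.3606]
ee_rot: [-3.14, 0.0, -1.059]
force: [-0.8, 0.8, -0.2]
width: 0.0484
gripper_force: 0.0
```

jog_arm:
  targets:
    - {"dx": 20, "dy": 1, "dz": 0, "rx": 0, "ry": 0, "rz": 0.11, "gripper": 0}
    - {"dx": 40, "dy": 2, "dz": 0, "rx": 0, "ry": 0, "rz": 0.22, "gripper": 0}
    - {"dx": 65, "dy": 3, "dz": 0, "rx": 0, "ry": 0, "rz": 0.34, "gripper": 0}
    - {"dx": 90, "dy": 4, "dz": 5, "rx": 0, "ry": 0, "rz": 0.46, "gripper": 0}
    - {"dx": 115, "dy": 5, "dz": 10, "rx": 0, "ry": 0, "rz": 0.58, "gripper": 0}
    - {"dx": 140, "dy": 6, "dz": 20, "rx": 0, "ry": 0, "rz": 0.7, "gripper": 0}
    - {"dx": 161, "dy": 7, "dz": 30, "rx": 0, "ry": 0, "rz": 0.82, "gripper": 0}
    - {"dx": 161, "dy": 7, "dz": 35, "rx": 0, "ry": 0, "rz": 0.82, "gripper": 0}

```text
t: 13.22
eef_pos: [0.6226, -0.0878, 0.3226]
ee_rot: [3.14, -0.001, -1.882]
force: [-1.1, 0.3, -0.8]
width: 0.0872
gripper_force: 0.0
```

```bash
python3 -c "
from h import *
plan((*ws(101,-55),.25,-1.919))"
```

```text
(np.float64(0.613189708793512), np.float64(-0.0876459707354897), 0.25, -1.919) [ 2.7  8.9 72.6] [ 0.002 -0.001  0.037]
```

jog_arm:
  targets:
    - {"dx": 3, "dy": 9, "dz": 0, "rx": 0, "ry": 0, "rz": 0.04, "gripper": 0}
    - {"dx": 3, "dy": 9, "dz": 12, "rx": 0, "ry": 0, "rz": 0.04, "gripper": 0}
    - {"dx": 3, "dy": 9, "dz": 24, "rx": 0, "ry": 0, "rz": 0.04, "gripper": 0}
    - {"dx": 3, "dy": 9, "dz": 36, "rx": 0, "ry": 0, "rz": 0.04, "gripper": 0}
    - {"dx": 3, "dy": 9, "dz": 48, "rx": 0, "ry": 0, "rz": 0.04, "gripper": 0}
    - {"dx": 3, "dy": 9, "dz": 60, "rx": 0, "ry": 0, "rz": 0.04, "gripper": 0}
    - {"dx": 3, "dy": 9, "dz": 70, "rx": 0, "ry": 0, "rz": 0.04, "gripper": 0}
    - {"dx": 3, "dy": 9, "dz": 73, "rx": 0, "ry": 0, "rz": 0.04, "gripper": 0}

```text
t: 13.88
eef_pos: [0.6119, -0.0851, 0.25]
ee_rot: [3.139, -0.001, -1.912]
force: [-0.7, 0.5, -1.4]
width: 0.0876
gripper_force: 0.0
```

jog_arm:
  targets:
    - {"dx": 0, "dy": 0, "dz": 0, "rx": 0, "ry": 0, "rz": 0, "gripper": 1}
    - {"dx": 0, "dy": 0, "dz": 0, "rx": 0, "ry": 0, "rz": 0, "gripper": 1}
    - {"dx": 0, "dy": 0, "dz": 0, "rx": 0, "ry": 0, "rz": 0, "gripper": 1}
    - {"dx": 0, "dy": 0, "dz": 0, "rx": 0, "ry": 0, "rz": 0, "gripper": 1}
    - {"dx": 0, "dy": 0, "dz": 0, "rx": 0, "ry": 0, "rz": 0, "gripper": 1}
    - {"dx": 0, "dy": 0, "dz": 0, "rx": 0, "ry": 0, "rz": 0, "gripper": 1}
    - {"dx": 0, "dy": 0, "dz": 0, "rx": 0, "ry": 0, "rz": 0, "gripper": 1}
    - {"dx": 0, "dy": 0, "dz": 0, "rx": 0, "ry": 0, "rz": 0, "gripper": 1}
  force: 20

```text
t: 14.55
eef_pos: [0.6129, -0.0856, 0.2517]
ee_rot: [-3.141, 0.0, -1.913]
force: [-0.6, 0.2, -0.1]
width: 0.0401
gripper_force: 0.0
```

jog_arm:
  targets:
    - {"dx": 0, "dy": 0, "dz": 0, "rx": 0, "ry": 0, "rz": 0, "gripper": 1}
    - {"dx": 0, "dy": 0, "dz": 0, "rx": 0, "ry": 0, "rz": 0, "gripper": 1}
    - {"dx": 0, "dy": 0, "dz": 0, "rx": 0, "ry": 0, "rz": 0, "gripper": 1}
    - {"dx": 0, "dy": 0, "dz": 0, "rx": 0, "ry": 0, "rz": 0, "gripper": 1}
    - {"dx": 0, "dy": 0, "dz": 0, "rx": 0, "ry": 0, "rz": 0, "gripper": 1}
    - {"dx": 0, "dy": 0, "dz": 0, "rx": 0, "ry": 0, "rz": 0, "gripper": 1}
    - {"dx": 0, "dy": 0, "dz": 0, "rx": 0, "ry": 0, "rz": 0, "gripper": 1}
    - {"dx": 0, "dy": 0, "dz": 0, "rx": 0, "ry": 0, "rz": 0, "gripper": 1}

```text
t: 15.22
eef_pos: [0.6127, -0.0856, 0.2515]
ee_rot: [3.141, -0.0, -1.913]
force: [-0.6, 0.2, 0.8]
width: 0.0174
gripper_force: 20.0
```

```bash
python3 -c "
from h import *
s=arm.get_state();p=s['eef_pos'];print(p,s['ee_rot'],s['force'],s['width'],sf(p))
A=R.from_euler('xyz',s['ee_rot']).inv();b=np.array([*ws(230*np.sin(.45),0),.04+.23*np.cos(.45)])
for t in np.linspace(.45,0,17)[1:]:
    q=np.array([*ws(230*np.sin(t),0),.04+.23*np.cos(t)]); print(round(t,3),(1000*A.apply(q-b)).round(1))"
```

```text
[ 0.61274213 -0.08555338  0.25150915] [ 3.14137616e+00 -3.22289881e-05 -1.91285926e+00] [-0.62595007  0.24751133  0.83429776] 0.017380772516171667 [ 99.86564052 -53.18548165 251.50914979]
0.422 [-0.   5.9 -2.7]
0.394 [-0.1 11.8 -5.3]
0.366 [-0.1 17.8 -7.7]
0.338 [-0.1 23.9 -9.9]
0.309 [ -0.2  30.  -12. ]
0.281 [ -0.2  36.2 -13.9]
0.253 [ -0.3  42.4 -15.6]
0.225 [ -0.3  48.7 -17.1]
0.197 [ -0.3  55.1 -18.4]
0.169 [ -0.4  61.4 -19.6]
0.141 [ -0.4  67.8 -20.6]
0.112 [ -0.4  74.2 -21.4]
0.084 [ -0.5  80.7 -22.1]
0.056 [ -0.5  87.1 -22.5]
0.028 [ -0.6  93.6 -22.8]
0.0 [ -0.6 100.  -22.9]
```

The bar is gripped: opening 17.4 mm, bar 18 mm. Now I swing it along the arc.

jog_arm:
  targets:
    - {"dx": 0, "dy": 6, "dz": -2.7, "rx": 0, "ry": 0, "rz": 0, "gripper": 1}
    - {"dx": 0, "dy": 12, "dz": -5.3, "rx": 0, "ry": 0, "rz": 0, "gripper": 1}
    - {"dx": 0, "dy": 18, "dz": -7.7, "rx": 0, "ry": 0, "rz": 0, "gripper": 1}
    - {"dx": 0, "dy": 24, "dz": -10, "rx": 0, "ry": 0, "rz": 0, "gripper": 1}
    - {"dx": 0, "dy": 30, "dz": -12, "rx": 0, "ry": 0, "rz": 0, "gripper": 1}
    - {"dx": 0, "dy": 36, "dz": -14, "rx": 0, "ry": 0, "rz": 0, "gripper": 1}
    - {"dx": 0, "dy": 42.5, "dz": -15.6, "rx": 0, "ry": 0, "rz": 0, "gripper": 1}
    - {"dx": 0, "dy": 49, "dz": -17.1, "rx": 0, "ry": 0, "rz": 0, "gripper": 1}

```text
t: 15.88
eef_pos: [0.567, -0.0689, 0.27]
ee_rot: [-3.139, 0.001, -1.912]
force: [5.3, -0.4, 3.0]
width: 0.0171
gripper_force: 20.0
```

jog_arm:
  targets:
    - {"dx": 0, "dy": 6, "dz": -1.3, "rx": 0, "ry": 0, "rz": 0, "gripper": 1}
    - {"dx": 0, "dy": 12.5, "dz": -2.5, "rx": 0, "ry": 0, "rz": 0, "gripper": 1}
    - {"dx": 0, "dy": 19, "dz": -3.5, "rx": 0, "ry": 0, "rz": 0, "gripper": 1}
    - {"dx": 0, "dy": 25.5, "dz": -4.3, "rx": 0, "ry": 0, "rz": 0, "gripper": 1}
    - {"dx": 0, "dy": 32, "dz": -5, "rx": 0, "ry": 0, "rz": 0, "gripper": 1}
    - {"dx": 0, "dy": 38.5, "dz": -5.4, "rx": 0, "ry": 0, "rz": 0, "gripper": 1}
    - {"dx": 0, "dy": 45, "dz": -5.7, "rx": 0, "ry": 0, "rz": 0, "gripper": 1}
    - {"dx": 0, "dy": 51, "dz": -5.8, "rx": 0, "ry": 0, "rz": 0, "gripper": 1}

```text
t: 16.55
eef_pos: [0.5183, -0.0512, 0.2747]
ee_rot: [-3.141, 0.001, -1.912]
force: [4.0, 3.4, 3.5]
width: 0.0174
gripper_force: 20.0
```

jog_arm:
  targets:
    - {"dx": 0, "dy": 0, "dz": 0, "rx": 0, "ry": 0, "rz": 0, "gripper": 1}
    - {"dx": 0, "dy": 0, "dz": 0, "rx": 0, "ry": 0, "rz": 0, "gripper": 1}
    - {"dx": 0, "dy": 0, "dz": 0, "rx": 0, "ry": 0, "rz": 0, "gripper": 1}
    - {"dx": 0, "dy": 0, "dz": 0, "rx": 0, "ry": 0, "rz": 0, "gripper": 1}
    - {"dx": 0, "dy": 0, "dz": 0, "rx": 0, "ry": 0, "rz": 0, "gripper": 1}
    - {"dx": 0, "dy": 0, "dz": 0, "rx": 0, "ry": 0, "rz": 0, "gripper": 1}
    - {"dx": 0, "dy": 0, "dz": 0, "rx": 0, "ry": 0, "rz": 0, "gripper": 1}
    - {"dx": 0, "dy": 0, "dz": 0, "rx": 0, "ry": 0, "rz": 0, "gripper": 1}

```text
t: 17.22
eef_pos: [0.5189, -0.0515, 0.2747]
ee_rot: [-3.141, 0.001, -1.912]
force: [4.4, 3.5, 4.8]
width: 0.0174
gripper_force: 20.0
```

```bash
python3 - <<'E'
from h import *
s=arm.get_state();print(s["t"],s["force"],s["width"],s["gripper_force"],sf(s["eef_pos"]))
f,W=grab("scene"); S=sf(W); x,y,z=S[...,0],S[...,1],S[...,2]
for a,b in((70,110),(130,160),(170,200)):
    m=(abs(y+55)<50)&(z>a)&(z<b)&(abs(x)<110); print("panel",a,m.sum(),np.median(S[m],0).round(1))
m=(z>262)&(z<285)&(abs(x)<40)&(abs(y+115)<20);q=S[m];print("bar end",len(q),np.median(q,0).round(1),q[:,2].max() if len(q) else 0)
save("s6.png",cv2.resize(f["frame"][80:320,90:410],(800,600)))
E
```

```text
17.2167 [4.37595427 3.470659   4.79229189] 0.017417596375670086 19.99608278274536 [ 2.50488534e-02 -5.31669640e+01  2.74677368e+02]
panel 70 283 [  1.7 -54.4  96.8]
panel 130 316 [  1.5 -54.4 145.9]
panel 170 346 [  1.9 -53.3 185.6]
bar end 0 [nan nan nan] 0
  return _methods._mean(a, axis=axis, dtype=dtype,
  ret = um.true_divide(
```

View pics/s6.png

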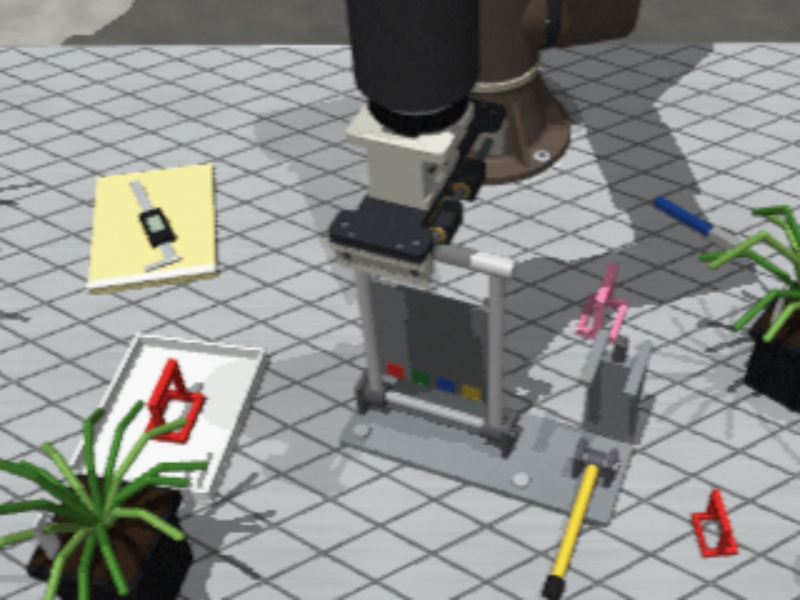

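The panel measures x of about 1.7 mm at every height, so the frame is vertical and held. The leg is down (555,585), the keeper is in the tray (170,400), and the pots stand undisturbed. I'm handing in.

```bash
python3 -c "
from station import arm
print(arm.job_done())"
```

```text
the job is handed in; nothing more can be done
None
```

I handed the job in at about 17 s: the keeper is in the tray, the leg's foot is on the bench, and the gripper is holding the frame upright with a 20 N grip. The plants in view look undisturbed; I did not re-measure the pots or the bottle, and the hand-in returned no verdict.

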